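Slide a ceramic test plate out over the bed's edge and lay it on the drying stand

TASK

Slide the thin white plate along its channel with light pressure on its top, feeling the force as the channel slopes gently, until its end sticks out past the open end of the grey bed, still lying on the channel floor. Then pinch it there, lift it off and lay it gently on the two bars of the drying stand, square across them and centred, and let go. The ceramic cracks if pressed harder than about 20 N, knocked or dropped, so feel your way, and leave the other things on the bench where they are.

Things in the scene. Friction and masses are not known exactly. Their poses are not given: they have to be found in the camera images.
- plate: The test plate: thin brittle white ceramic, 130 (its x) x 50 (its y) x 3 mm thick, 50 to 95 g. Origin at the centre of its underside, z up through it. It starts lying in the channel of the slide bed, its long side along the channel, tilted with the channel floor.
- bed: The slide bed: fixed grey block 170 (its x) x 90 (its y) mm on rubber feet (firm: 1 mm per 60 N). Origin on its centre line, 0 to 8 mm under the bench top. Channel floor 65 mm above the origin at the open end, sinking from there by an unknown 2.3 to 4.6 degrees (not in this pose). Channel 54 mm wide, side rails 18 mm wide and 3 mm high, flush with the plate's top; open at its -x end, facing the robot, stopped at its +x end.
- bed_mouth (a point): Middle of the channel's open end, at floor level: (-85, 0, 65) mm in the bed frame; same axes. Only past here can the plate be pinched across its 50 mm width. It tips off if half its length sticks out.
- bed_stop (a point): Foot of the inner face of the 3 mm high stop closing the channel's +x end: (71, 0) mm in the bed frame, 6 to 13 mm lower than shown. The plate starts 1 to 5 mm from it: fingers fit neither behind nor beside the plate, so it is dragged to -x by light pressure on its top. Finger on plate grips better than plate on floor; 5 to 10 N of pressure is enough.
- stand: The drying stand, fixed: a 75 x 70 x 8 mm dark foot carrying two level steel bars, 8 mm thick and 100 mm long, along its y, 42 mm apart (at its x = -21 and +21 mm). Origin at the bench under the middle; the tops of the bars are 55 mm above it. The plate's ends stick out past the bars, leaving room for fingers there.
- jar: Bystander: small closed clear jar, 40 mm wide, 55 mm tall. Origin at its underside.
- collar: Bystander: steel collar, 32 mm across, 14 mm high. Origin at its underside.
- screwdriver: Bystander: screwdriver lying on the bench.
- weight: Bystander: brass cylinder, 40 mm across, 35 mm high. Origin at its underside.
- block: Bystander: steel block 50 x 30 x 25 mm. Origin at its underside.
Not all that is in view belongs to the job. Of the things like the plate, leave any that is black or pink; of the rest the larger one is meant.

How it is judged:
By the outcome, as a careful person would: the job done as asked, in the order asked, and still so for the second after the job is handed in, with the robot touching nothing.
It also fails if it takes over 72 s, if anything falls off the work surface, if the arm or the gripper's body presses on something with over 40 N, if the wrist force passes 120 N, or if a joint passes its speed limit or range.

ROBOT

A 7-joint arm with a two-finger parallel gripper is mounted at the origin on the work surface. World frame = base frame: x ahead of the robot, y to its left, z up, the work surface at z = 0. Lengths are in m, angles in rad, forces in N, time in s.
With the tool pointing down it reaches from about 0.4 to 0.9 m from the base axis. Payload 5.5 kg.
Tool frame: the origin (TCP) lies midway between the tips of the shut fingers; the grasp point (between the pads) lies 19 mm behind it (manip.grip_depth is the distance from the TCP to the grasp point, in m); z points along the fingers, x is the direction in which the jaws open and shut, and the axes are right-handed (so a half turn about z gives the same grasp; the last joint's range is limited). The gripper opens to 92 mm and grips with 3 to 60 N. Pads are 19 mm wide; open, the fingers measure 130 mm over their backs; the gripper's body (75 mm by 190 mm) begins 47 mm behind the grasp point.
Start: joints at [-0.95, 0.501, -0.427, 1.55, 0.221, 1.138, -0.21], TCP at [0.228, 0.609, 0.227] pointing down, gripper open.
Joint ranges: [-2.88, 2.88], [-0.31, 2.03], [-1.54, 1.56], [0.2, 2.42], [-1.41, 4.55], [0.19, 2.02], [-2.57, 2.57]. Speed limits (rad/s): [2.57, 2.57, 3.14, 3.14, 3.14, 3.14, 3.14].

INTERFACE

Orientations are given as a unit quaternion [x, y, z, w].
In Python, from bench import manip, effector, viewer gives the robot as it stands. Calls block until the motion is done:
- manip.move_pose(position, orientation): joint-space move of the TCP to a pose.
- manip.servo_line(position, ori=None, vel=0.15): straight line of the TCP; ori=None keeps the orientation; vel is the mean speed in m/s.
- manip.movej(angles): joint-space move.
- effector.open_jaws() and effector.close(f_grip=None): open the fingers fully, or close them until they stop; f_grip is the grip in N (None keeps the last).
- manip.sleep(seconds).
- manip.solve_ik(position, orientation): joint angles nearest the present ones, or None.
- viewer.get_image(name): name is "side" or "top"; returns the picture (400x640x3 uint8, red, green, blue); there is no depth.
- viewer.get_calibration(name): a dict with "vfov" (degrees; the focal length in pixels is half the picture's height over the tangent of half this angle, whatever the lens; pixels are square), "cx", "cy" (the principal point, pixels), "eye" and "attitude" of the camera in the world. Camera axes: x right, y down, z forward; pixel columns grow to the right and rows downward; lengths in m; the calibration is good to about 2 mm. A picture is of the moment at which its call begins. get_calibration takes no time and is no camera call.
A pose or a line that the arm cannot do raises manip.PlanningError and nothing moves.
- manip.hand_in(): hands the job in, once; it reports no verdict.
Readings, each from a call of its own:
- manip.current_clock(): time.
- manip.current_q(): joint angles.
- manip.current_joint_velocities(): joint speeds.
- manip.current_tau(): joint torques, N m.
- manip.current_tool_pos(): TCP position.
- manip.current_tcp_rot(): TCP orientation.
- manip.current_force(): force on the tool from outside, world axes, zero at the start.
- manip.current_wrist_torque(): the same for the moment, N m.
- manip.current_finger_gap(): finger opening in m.
Only numpy, scipy, OpenCV 4.12 (cv2) and the standard library are available. Lean on these libraries where they do the work, as an engineer would, in place of code of your own. Each camera call takes 0.05 s, during which the arm holds its last target. There are 200 camera calls.

## Working session

There is one attempt and no reset: what is moved stays moved. The work goes in short steps, each a Python script; the robot and the scene stay as the last script left them, time stands still between calls to the robot, and variables do not carry over. Pictures are saved under pics/ and viewed, about 8 in all and at most 12, crops included, and the job is handed in when it is done.

```bash
ls; mkdir -p pics; python3 - <<'E'
from bench import manip, effector, viewer
import cv2
for n in("side","top"):
    im=viewer.get_image(n); cv2.imwrite(f"pics/{n}0.png",im[:,:,::-1]); print(n,viewer.get_calibration(n))
print(manip.current_clock(),manip.current_tool_pos(),manip.current_tcp_rot(),manip.current_force())
E
```

```text
pics
side {'vfov': 44.285770599724344, 'cx': 320.13417689731295, 'cy': 197.79787943503743, 'eye': array([-0.13910804, -0.6431532 ,  0.89007557]), 'attitude': array([ 0.82691411, -0.38155002,  0.16692435, -0.37784771])}
top {'vfov': 51.99095218610892, 'cx': 320.0506237363811, 'cy': 202.83720813750233, 'eye': array([ 0.48594868, -0.01532379,  1.18359343]), 'attitude': array([ 0.70966313, -0.70380442,  0.02600724, -0.0190052 ])}
0.1 [0.22747715 0.60821467 0.22577463] [ 8.21639938e-01  5.70006152e-01 -7.51051874e-04  4.85501562e-04] [-0.12744311 -0.93480486  0.62871256]
```

View pics/side0.png

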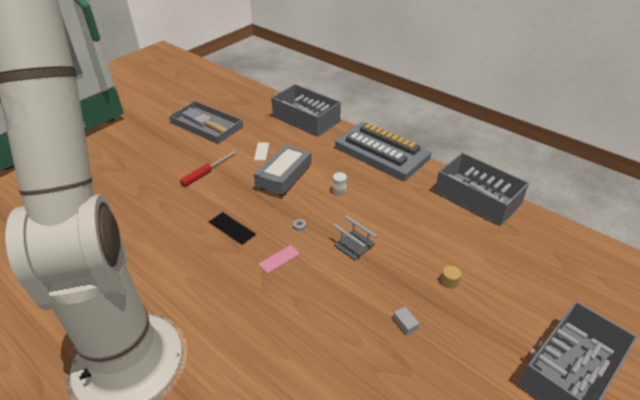

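View pics/top0.png

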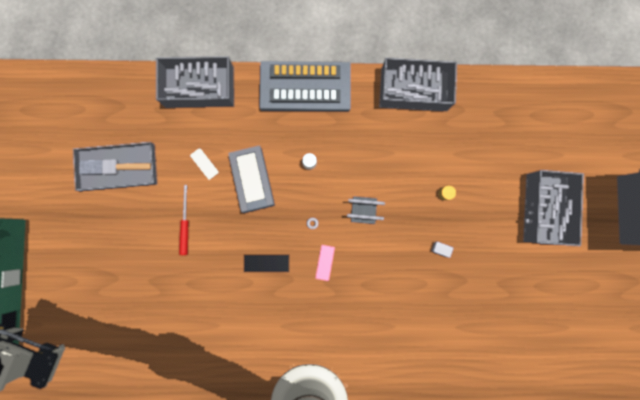

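```bash
cat > h.py <<'E'
import numpy as np, cv2
from scipy.spatial.transform import Rotation as R
from bench import manip, effector, viewer
def cam(n):
    c=viewer.get_calibration(n); f=200/np.tan(np.radians(c['vfov'])/2)
    return c,f,R.from_quat(c['attitude']).as_matrix()
def ray(n,u,v,z):
    c,f,A=cam(n); d=A@[(u-c['cx'])/f,(v-c['cy'])/f,1]; e=np.array(c['eye'])
    return e+d*(z-e[2])/d[2]
def proj(n,P):
    c,f,A=cam(n); p=(np.atleast_2d(P)-c['eye'])@A
    return p[:,:2]/p[:,2:]*f+[c['cx'],c['cy']]
def avg(n,k=4):
    return np.mean([viewer.get_image(n).astype(float) for _ in range(k)],0).astype(np.uint8)[:,:,::-1].copy()
E
python3 - <<'E'
from h import *
t=cv2.imread('pics/top0.png'); s=cv2.imread('pics/side0.png')
def crop(im,x,y,w,h,k): return cv2.resize(im[y:y+h,x:x+w],None,fx=k,fy=k,interpolation=cv2.INTER_CUBIC)
a=np.hstack([crop(t,220,140,60,80,6),crop(t,335,185,60,80,6)[:480]])
cv2.imwrite('pics/ct.png',a)
b=np.hstack([crop(s,245,135,75,65,5),crop(s,320,205,75,65,5)])
cv2.imwrite('pics/cs.png',b)
E
```

```text
(no output)
```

View pics/ct.png

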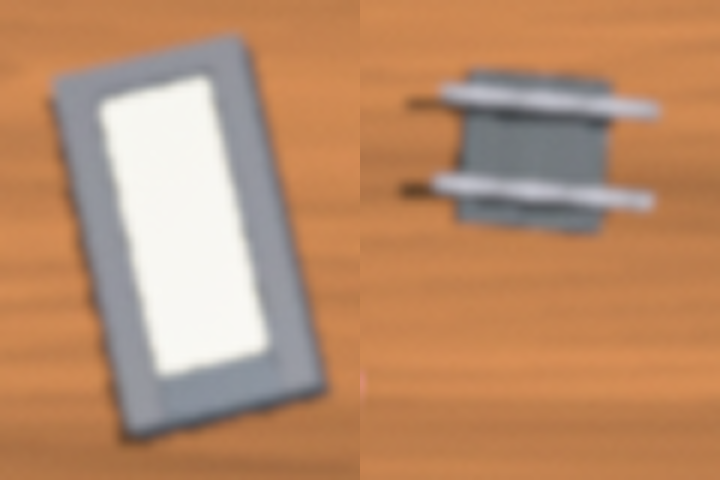

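View pics/cs.png

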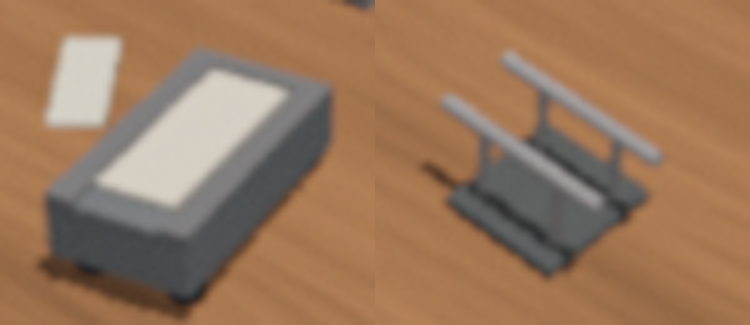

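```bash
cat > fit.py <<'E'
from h import *
from scipy.optimize import least_squares
def up(p,x0,y0,k): return (np.array(p,float)+.5)/k+[x0,y0]-.5
# order: (-x,+y) (-x,-y) (+x,-y) (+x,+y)
bt=up([(128,437),(327,392),(240,35),(53,80)],220,140,6)
bs=up([(47,195),(190,240),(331,88),(200,49)],245,135,5)
pt=up([(160,376),(270,347),(208,77),(100,102)],220,140,6)
ps=up([(97,183),(175,208),(290,92),(213,69)],245,135,5)
sgn=np.array([(-1,1),(-1,-1),(1,-1),(1,1)])
def Bpts(x):
    X,Y,yaw,zm,sl,px=x; c,s=np.cos(yaw),np.sin(yaw)
    f=lambda a,b:np.c_[X+c*a-s*b,Y+s*a+c*b,zm-sl*(a+.085)]
    a,b=sgn[:,0]*.085,sgn[:,1]*.045; B=f(a,b)
    a,b=px+sgn[:,0]*.065,sgn[:,1]*.025; return B,f(a,b)
def res(x):
    B,P=Bpts(x)
    return np.r_[(proj('top',B)-bt).ravel(),(proj('side',B)-bs).ravel(),(proj('top',P)-pt).ravel(),(proj('side',P)-ps).ravel(),
      (x[3]-.064)/.003,(x[4]-.06)/.012,(x[5]-.003)/.002]
r=least_squares(res,[.6,.2,.2,.064,.06,.003])
print('bed',r.x,'yawdeg',np.degrees(r.x[2])); print(np.round(r.fun,2))
# stand: bar end top centres, (sx,sy)
st=up([(437-360,95),(660-360,110),(432-360,184),(655-360,202)],335,185,6)
ss=up([(507-375,56),(660-375,157),(445-375,98),(603-375,204)],320,205,5)
a=np.array([.021,.021,-.021,-.021]);b=np.array([.05,-.05,.05,-.05])
def rs(x):
    c,s=np.cos(x[2]),np.sin(x[2]); P=np.c_[x[0]+c*a-s*b,x[1]+s*a+c*b,0*a+.054]
    return np.r_[(proj('top',P)-st).ravel(),(proj('side',P)-ss).ravel()]
q=least_squares(rs,[.5,-.12,0]); print('stand',q.x,np.degrees(q.x[2])); print(np.round(q.fun,2))
E
python3 fit.py
```

```text
bed [0.62370193 0.16560588 0.25050343 0.06119784 0.06335292 0.00357731] yawdeg 14.352789514836486
[ 0.65 -0.27 -0.45 -0.64  0.21  0.03 -0.12  0.14 -0.79 -0.15 -0.66 -0.08
  0.47 -0.36 -0.3  -0.23  0.57 -0.17  0.    0.31 -0.14  0.31  0.33  0.39
  0.07 -0.19  0.29 -0.27 -0.07 -0.19  0.25  0.08 -0.93  0.28  0.29]
stand [ 0.54179864 -0.15243296 -0.06941422] -3.9771415779899026
[ 0.81 -0.3  -0.31  0.02  0.53  0.02 -0.5  -0.16 -0.55  0.02  0.01 -0.03
  0.16  0.15 -0.22 -0.11]
```

```bash
cat >> h.py <<'E'
BX,BY,YAW,ZM,SL=.6237,.1656,.2505,.0612,.0634
SX,SY,SYAW=.5418,-.1524,-.0694
SGN=-1
def axes(yaw,sl):
    ex=np.array([np.cos(yaw)*np.cos(sl),np.sin(yaw)*np.cos(sl),-np.sin(sl)]); ey=np.array([-np.sin(yaw),np.cos(yaw),0])
    return ex,ey,np.cross(ex,ey)
def quat(yaw,sl):
    ex,ey,n=axes(yaw,sl); x=SGN*ey; return R.from_matrix(np.c_[x,np.cross(-n,x),-n]).as_quat()
def bedp(a,h,b=0):   # point on bed axis at bed x=a, h above plate-top surface
    return np.array([BX+np.cos(YAW)*a-np.sin(YAW)*b,BY+np.sin(YAW)*a+np.cos(YAW)*b,ZM-SL*(a+.085)+h])
def F(k=5):
    return np.mean([manip.current_force() for _ in range(k)],0)
E
python3 - <<'E'
import h; from h import *
for s in(1,-1):
    h.SGN=s
    for p,q in((bedp(.03,.03),quat(YAW,SL)),(bedp(-.104,.0),quat(YAW,SL)),(np.array([SX-.042,SY,.04]),quat(SYAW,0))):
        print(s,np.round(manip.solve_ik(p,q),2))
E
```

```text
1 [-0.07  0.73 -0.35  1.52  0.26  1.01  1.33]
1 [-0.04  0.56 -0.34  1.89  0.24  0.8   1.31]
1 [ 0.25  0.51 -0.01  2.01  0.01  0.62  1.74]
-1 [-0.44  0.71  0.21  1.54 -0.16  0.98 -1.5 ]
-1 [-0.45  0.54  0.19  1.9  -0.14  0.78 -1.51]
-1 [-0.18  0.57  0.53  2.02 -0.46  0.66 -0.99]
```

```bash
python3 - <<'E'
from h import *
T=manip.current_clock
effector.close(10); print(T(),manip.current_finger_gap())
q=quat(YAW,SL)
manip.move_pose(bedp(.033,.06),q); print(T(),manip.current_tool_pos()-bedp(.033,.06))
manip.servo_line(bedp(.033,.012),vel=.08); manip.sleep(.2)
f0=F(20); print(T(),f0,np.std([manip.current_force() for _ in range(20)],0),T())
z=.012
while z>-.012:
    z-=.0005; manip.servo_line(bedp(.033,z),vel=.02)
    f=F(3)-f0
    if f[2]>2.0: break
print(T(),z,F(10)-f0,manip.current_tool_pos()-bedp(.033,0))
np.save('f0.npy',f0)
E
```

```text
1.5333 0.0002580932617113761
3.7583 [-4.97226836e-04  2.00395550e-03  5.24515194e-05]
4.7083 [-0.6478474   0.57913722  0.18771142] [3.33066907e-16 2.22044605e-16 0.00000000e+00] 4.7083
11.2083 -0.001000000000000007 [-0.32331457 -0.5590242   2.53472813] [ 3.12437042e-05 -2.42687049e-06 -7.01704923e-04]
```

```bash
cat > drag.py <<'E'
from h import *
import sys
def drag(a0,a1,z,ft=7.5,k=8000,b=0):
    f0=np.load('f0.npy'); ex=axes(YAW,SL)[0]; log=[]
    for _ in range(12):   # press
        f=(F(1)-f0)[2]
        if abs(f-ft)<1.2: break
        z-=np.clip((ft-f)/k,-.0005,.0004); manip.servo_line(bedp(a0,z,b),vel=.02)
    log.append((a0,z,f,0)); a=a0
    while a>a1+1e-6:
        a=max(a-.0025,a1); fv=F(1)-f0; f=fv[2]
        z-=np.clip((ft-f)/k,-.0004,.0003)
        if f>14: z+=.001
        manip.servo_line(bedp(a,z,b),vel=.02)
        fv=F(1)-f0; log.append((a,z,fv[2],fv@ex))
        if fv[2]>17: print('HARD');break
    for l in log: print('%.4f z%.5f fz%.1f fx%.1f'%l)
    return a,z
if __name__=='__main__':
    a,z=drag(.033,.013,-.001)
    print(manip.current_clock(),a,z,manip.current_tool_pos()-bedp(a,z))
E
python3 drag.py
```

```text
0.0330 z-0.00182 fz8.0 fx0.0
0.0305 z-0.00176 fz5.5 fx1.2
0.0280 z-0.00201 fz4.5 fx3.6
0.0255 z-0.00231 fz5.5 fx3.3
0.0230 z-0.00256 fz5.5 fx4.8
0.0205 z-0.00282 fz5.8 fx5.0
0.0180 z-0.00302 fz7.7 fx5.1
0.0155 z-0.00300 fz6.9 fx5.8
0.0130 z-0.00307 fz6.7 fx5.6
14.1583 0.013000000000000008 -0.0030685167432509684 [0.00334022 0.00085854 0.00199182]
```

```bash
python3 - <<'E'
from h import *
s=avg('side',2);t=avg('top',2)
cr=lambda im,x,y,w,h,k: cv2.resize(im[y:y+h,x:x+w],None,fx=k,fy=k,interpolation=cv2.INTER_CUBIC)
cv2.imwrite('pics/d1.png',np.hstack([cr(s,245,125,75,80,5),cr(t,215,140,70,80,5)]))
E
```

```text
(no output)
```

View pics/d1.png

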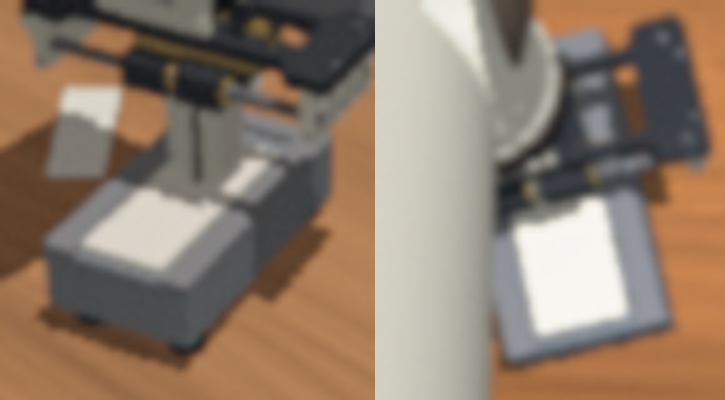

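```bash
cat >> h.py <<'E'
def front(bs=(-.012,-.006,0,.006,.012),im=None,cam='top',dz=0):
    im=avg(cam,2) if im is None else im; out=[]
    a=np.arange(-.16,-.02,.0005)
    for b in bs:
        P=np.array([bedp(x,dz,b) for x in a]); uv=proj(cam,P).astype(np.float32)
        v=cv2.remap(im[:,:,0],uv[:,0],uv[:,1],cv2.INTER_LINEAR).ravel().astype(float)
        hi=v>195; n=[i for i in range(len(a)-20) if hi[i:i+20].all()]
        out.append(a[n[0]] if n else np.nan)
    return np.round(out,4)
E
python3 - <<'E'
from h import *
import cv2
print('start',front(im=cv2.imread('pics/top0.png')),front(im=cv2.imread('pics/side0.png'),cam='side'))
print('now',front(),front(cam='side'))
from drag import drag
a,z=drag(.013,-.017,-.00307)
print(manip.current_clock(),a,z,manip.current_tool_pos()-bedp(a,z)); print(front(),front(cam='side'))
E
```

```text
start [-0.0615 -0.0615 -0.062  -0.0615 -0.061 ] [-0.0355 -0.0515     nan -0.053      nan]
now [-0.074  -0.0745 -0.0745 -0.074  -0.074 ] [-0.07   -0.07   -0.07   -0.0695 -0.0705]
0.0130 z-0.00307 fz7.3 fx0.0
0.0105 z-0.00309 fz7.3 fx5.2
0.0080 z-0.00312 fz7.4 fx4.6
0.0055 z-0.00314 fz7.4 fx5.1
0.0030 z-0.00315 fz6.4 fx4.9
0.0005 z-0.00329 fz8.3 fx4.6
-0.0020 z-0.00319 fz8.3 fx4.9
-0.0045 z-0.00309 fz7.4 fx4.8
-0.0070 z-0.00310 fz7.6 fx4.4
-0.0095 z-0.00309 fz7.3 fx5.8
-0.0120 z-0.00311 fz7.5 fx5.8
-0.0145 z-0.00311 fz7.4 fx4.8
-0.0170 z-0.00313 fz7.7 fx5.6
17.8583 -0.017 -0.0031265785342215052 [0.00356959 0.00093633 0.00202544]
[-0.0955 -0.0955 -0.0955 -0.095  -0.095 ] [-0.093  -0.093  -0.0925 -0.093  -0.0925]
```

```bash
python3 - <<'E'
from h import *
from drag import drag
a,z=drag(-.017,-.042,-.00313,ft=9.5)
print(manip.current_clock(),a,z,manip.current_tool_pos()-bedp(a,z)); print(front(),front(cam='side'))
E
```

```text
-0.0170 z-0.00341 fz8.9 fx0.0
-0.0195 z-0.00348 fz8.6 fx6.0
-0.0220 z-0.00360 fz8.8 fx6.0
-0.0245 z-0.00369 fz8.0 fx6.8
-0.0270 z-0.00388 fz8.7 fx7.4
-0.0295 z-0.00397 fz10.0 fx6.3
-0.0320 z-0.00391 fz8.7 fx6.0
-0.0345 z-0.00402 fz9.7 fx6.8
-0.0370 z-0.00399 fz9.3 fx6.1
-0.0395 z-0.00401 fz9.5 fx5.8
-0.0420 z-0.00402 fz9.2 fx6.9
21.0583 -0.042 -0.004016874206037931 [0.00506638 0.00134323 0.00279311]
[-0.115  -0.1145 -0.1145 -0.1145 -0.114 ] [-0.112  -0.1125 -0.1115 -0.112  -0.112 ]
```

```bash
python3 - <<'E'
from h import *
from drag import drag
a,z=drag(-.042,-.057,-.00402,ft=9.5)
print(manip.current_clock(),a,z,manip.current_tool_pos()-bedp(a,z)); print(front(),front(cam='side'))
while (F(1)-np.load('f0.npy'))[2]>1 and z<.01:
    z+=.001; manip.servo_line(bedp(a+.0045,z),vel=.02)
print('surf',manip.current_tool_pos()-bedp(a+.0045,0), 'F',F(1)-np.load('f0.npy'))
manip.servo_line(bedp(a,.08),vel=.12)
im=avg('side',2);t=avg('top',2)
print(manip.current_clock(),front(im=t),front(im=im,cam='side'))
cr=lambda im,x,y,w,h,k: cv2.resize(im[y:y+h,x:x+w],None,fx=k,fy=k,interpolation=cv2.INTER_CUBIC)
cv2.imwrite('pics/d2.png',np.hstack([cr(im,235,125,85,80,4),cr(t,215,140,85,100,4)[:320]]))
E
```

```text
-0.0420 z-0.00402 fz9.8 fx0.0
-0.0445 z-0.00399 fz9.7 fx6.1
-0.0470 z-0.00397 fz9.7 fx6.9
-0.0495 z-0.00394 fz10.1 fx7.3
-0.0520 z-0.00386 fz9.2 fx7.0
-0.0545 z-0.00390 fz9.7 fx5.8
-0.0570 z-0.00388 fz9.7 fx7.4
22.9083 -0.057 -0.003881110241905258 [0.00497537 0.00131245 0.00263282]
[-0.1275 -0.1275 -0.127  -0.127  -0.1265] [-0.125  -0.124  -0.1245 -0.1245 -0.124 ]
surf [-0.00094424 -0.00025457 -0.00055386] F [ 0.25430059 -0.44694861  0.83639638]
25.25 [-0.1275 -0.127  -0.127  -0.127  -0.1265] [-0.125  -0.124  -0.1245 -0.1245 -0.124 ]
```

View pics/d2.png

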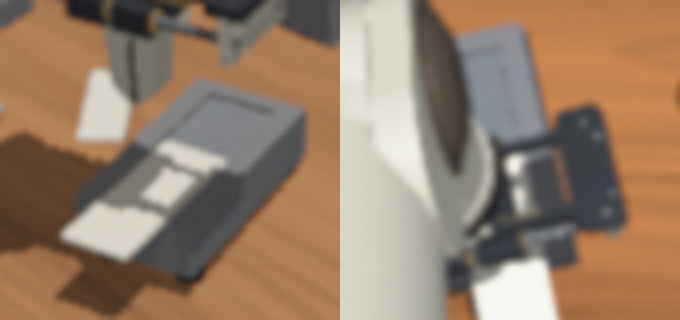

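```bash
cat >> h.py <<'E'
def lateral(cam,aa=(-.123,-.118,-.110,-.1),im=None):
    im=avg(cam,2) if im is None else im; out=[]
    b=np.arange(-.045,.045,.0005)
    for a in aa:
        uv=proj(cam,np.array([bedp(a,0,x) for x in b])).astype(np.float32)
        v=cv2.remap(im[:,:,0],uv[:,0],uv[:,1],cv2.INTER_LINEAR).ravel()
        w=b[v>165]; out.append((round(w.min(),4),round(w.max(),4)) if len(w) else None)
    return out
E
python3 - <<'E'
from h import *
print(lateral('top'),lateral('side'))
n=axes(YAW,SL)[2]; q=quat(YAW,SL); g=bedp(-.104,0)
manip.move_pose(g+n*.05,q); effector.open_jaws()
print(manip.current_clock(),lateral('top'),lateral('side'))
manip.servo_line(g-n*.003,vel=.06)
f0=F(1); manip.sleep(.1)
print(manip.current_clock(),manip.current_tool_pos()-(g-n*.003),f0,manip.current_finger_gap())
im=avg('side',2);t=avg('top',2)
cr=lambda im,x,y,w,h,k: cv2.resize(im[y:y+h,x:x+w],None,fx=k,fy=k,interpolation=cv2.INTER_CUBIC)
cv2.imwrite('pics/d3.png',np.hstack([cr(im,225,125,95,80,4),cr(t,215,140,90,100,4)[:320]]))
E
```

```text
[(np.float64(-0.0225), np.float64(0.028)), (np.float64(-0.023), np.float64(0.0285)), (np.float64(-0.023), np.float64(0.0285)), (np.float64(-0.0235), np.float64(0.028))] [(np.float64(-0.022), np.float64(0.027)), (np.float64(-0.022), np.float64(0.0275)), (np.float64(-0.0225), np.float64(0.027)), (np.float64(-0.0225), np.float64(0.0265))]
27.2333 [(np.float64(-0.012), np.float64(0.021)), None, None, (np.float64(-0.013), np.float64(0.0405))] [(np.float64(-0.006), np.float64(0.006)), None, (np.float64(-0.01), np.float64(0.0065)), (np.float64(-0.0125), np.float64(0.0145))]
28.5667 [0.00048223 0.00014148 0.00048902] [-0.27763119  1.08641249  1.03322368] 0.09206704805777073
```

View pics/d3.png

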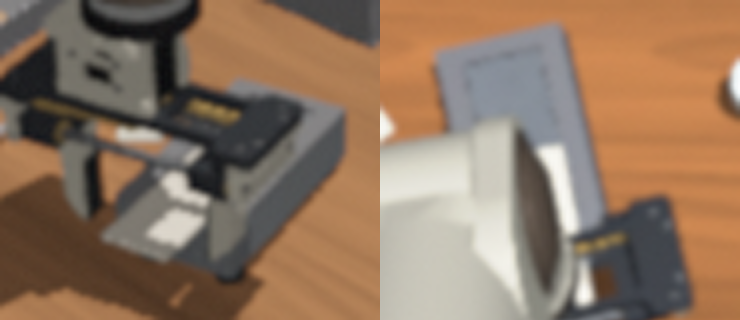

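```bash
python3 - <<'E'
from h import *
n=axes(YAW,SL)[2]; g=bedp(-.104,0,.0023)
manip.servo_line(g-n*.003,vel=.03)
manip.servo_line(g-n*.0205,vel=.04); manip.sleep(.1)
f0=F(1); print(manip.current_clock(),f0,manip.current_tool_pos()-(g-n*.0205))
effector.close(12); manip.sleep(.2)
print(manip.current_clock(),manip.current_finger_gap(),F(1)-f0,manip.current_tool_pos()-(g-n*.0205))
np.save('fg.npy',f0)
E
```

```text
29.7 [-0.58518931  0.12259734  0.09477414] [ 1.78782807e-04 -5.34695236e-06  8.69815563e-05]
30.6417 0.04956086587975467 [-0.04879609 -0.29712593  0.81869763] [-2.96544264e-06  2.07313125e-05  2.04691899e-05]
```

```bash
python3 - <<'E'
from h import *
n=axes(YAW,SL)[2]; g=bedp(-.104,0,.0023)-n*.0205
manip.servo_line(g+n*.006,vel=.02)
manip.servo_line(g+n*.07,vel=.08); 
qs=quat(SYAW,0); ex,ey,_=axes(SYAW,0)
tgt=np.array([SX,SY,.12])-.042*ex
p=np.linspace(0,1,3)
manip.servo_line(tgt,ori=qs,vel=.1); manip.sleep(.2)
print(manip.current_clock(),manip.current_finger_gap(),manip.current_tool_pos()-tgt,F(1)-np.load('fg.npy'),manip.current_wrist_torque())
im=avg('side',2);t=avg('top',2); cv2.imwrite('pics/s1.png',im);cv2.imwrite('pics/t1.png',t)
cr=lambda im,x,y,w,h,k: cv2.resize(im[y:y+h,x:x+w],None,fx=k,fy=k,interpolation=cv2.INTER_CUBIC)
cv2.imwrite('pics/d4.png',np.hstack([cr(im,310,180,100,100,4),cr(t,315,160,100,100,4)]))
E
```

```text
35.325 0.04947650173010107 [5.08338275e-05 1.50853469e-04 2.01788484e-06] [-0.12571492 -0.92317    -1.75522812] [-0.09075569  0.19775757  0.02685262]
```

View pics/d4.png

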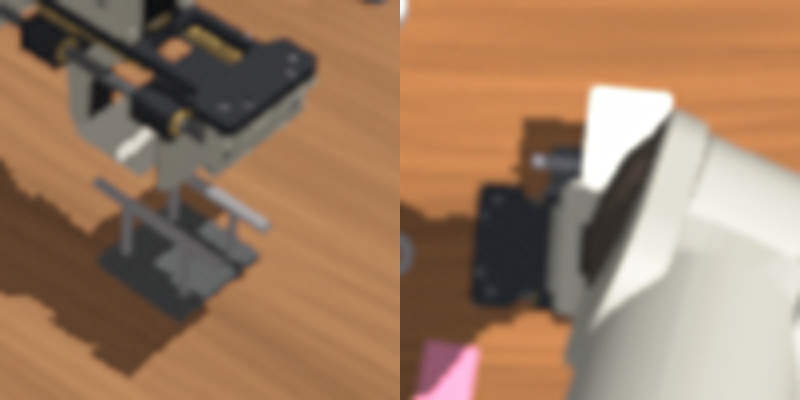

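```bash
python3 - <<'E'
from h import *
ex,ey,_=axes(SYAW,0)
E=np.array([SX,SY,.1405])+.065*ex
print('exp',E+.025*ey,E-.025*ey)
for u,v in((362.4,181.9),(383,183.3)): print(ray('top',u,v,.1405),ray('top',u,v,.135))
# side view: predict plate corners under droop hypotheses
for d in(-4,0,4,8):
    th=np.radians(d); gx=np.array([SX,SY,.1405])-.042*ex
    C=[gx+s*np.array([ex[0]*np.cos(th),ex[1]*np.cos(th),-np.sin(th)])+b*ey for s in(.107,) for b in(.025,-.025)]
    print(d,proj('side',C).round(1).tolist(),proj('top',C).round(1).tolist())
im=cv2.imread('pics/s1.png'); cv2.imwrite('pics/d5.png',cv2.resize(im[195:245,325:385],None,fx=10,fy=10,interpolation=cv2.INTER_CUBIC))
E
```

```text
exp [ 0.60837714 -0.13196756  0.1405    ] [ 0.60490992 -0.1818472   0.1405    ]
[ 0.60712544 -0.13336235  0.1405    ] [ 0.60776437 -0.13398474  0.135     ]
[ 0.60400432 -0.18616588  0.1405    ] [ 0.6046268  -0.18706669  0.135     ]
-4 [[366.6, 182.9], [383.0, 192.4]] [[362.2, 181.2], [381.8, 182.7]]
0 [[366.5, 185.2], [382.8, 194.8]] [[361.9, 181.4], [381.3, 182.9]]
4 [[366.3, 187.7], [382.5, 197.2]] [[361.5, 181.8], [380.8, 183.4]]
8 [[365.9, 190.2], [382.1, 199.8]] [[361.2, 182.5], [380.4, 184.0]]
```

View pics/d5.png

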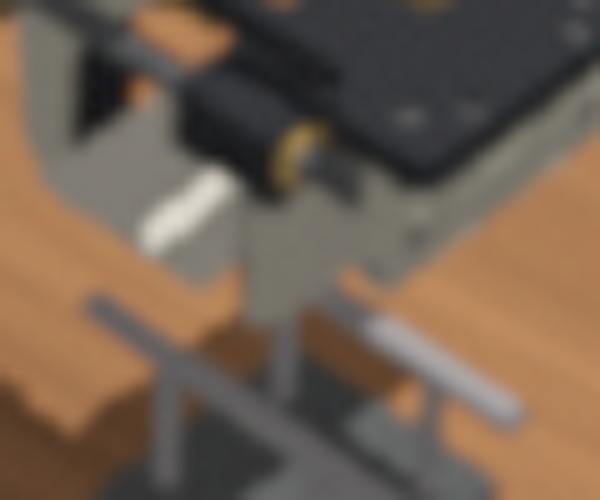

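```bash
python3 - <<'E'
from h import *
ex,ey,_=axes(SYAW,0); c=np.array([SX,SY,0])-.042*ex+.001*ey+.0005*ex
manip.servo_line(c+[0,0,.12],vel=.03)
manip.servo_line(c+[0,0,.048],vel=.08); manip.sleep(.3)
f0=F(1); t0=np.array(manip.current_wrist_torque()); z=.048; log=[]
while z>.0358:
    z-=.0005; manip.servo_line(c+[0,0,z],vel=.02)
    f=F(1)-f0; log.append('%.4f/%.4f f%.1f ty%.2f'%(z,manip.current_tool_pos()[2],f[2],(manip.current_wrist_torque()-t0)[1]))
    if f[2]>3.5: break
print(manip.current_clock(),'\n'.join(log[-16:])); print(manip.current_finger_gap(),f)
im=avg('side',2); t=avg('top',2); cv2.imwrite('pics/s2.png',im)
cr=lambda im,x,y,w,h,k: cv2.resize(im[y:y+h,x:x+w],None,fx=k,fy=k,interpolation=cv2.INTER_CUBIC)
cv2.imwrite('pics/d6.png',np.hstack([cr(im,320,200,80,80,5),cr(t,325,160,80,80,5)]))
E
```

```text
42.125 0.0455/0.0455 f0.3 ty0.07
0.0450/0.0450 f0.9 ty0.01
0.0445/0.0445 f1.2 ty0.00
0.0440/0.0440 f0.2 ty0.02
0.0435/0.0435 f-0.3 ty0.02
0.0430/0.0430 f0.9 ty-0.02
0.0425/0.0425 f0.2 ty-0.01
0.0420/0.0420 f-0.1 ty-0.00
0.0415/0.0415 f0.2 ty-0.01
0.0410/0.0410 f1.3 ty0.03
0.0405/0.0405 f0.4 ty-0.01
0.0400/0.0400 f1.2 ty0.01
0.0395/0.0395 f1.2 ty-0.07
0.0390/0.0390 f2.0 ty0.02
0.0385/0.0385 f0.7 ty-0.06
0.0380/0.0382 f3.7 ty0.12
0.04910808179719612 [-0.10661444 -0.49177229  3.65334801]
```

View pics/d6.png

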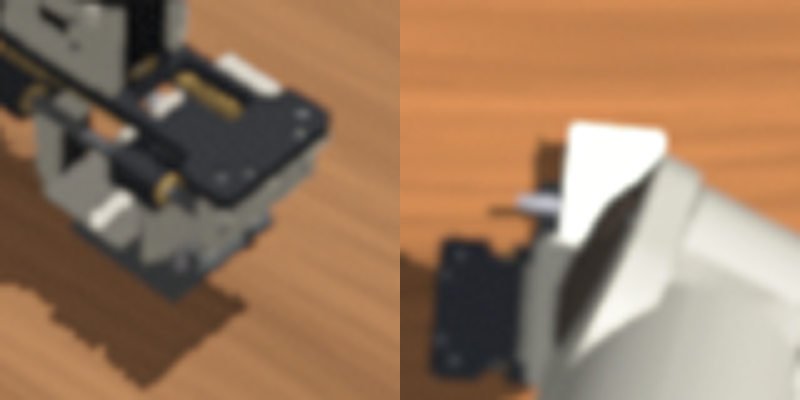

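```bash
python3 - <<'E'
from h import *
ex,ey,_=axes(SYAW,0); c=np.array([SX,SY,0])-.042*ex+.001*ey+.0005*ex
f0=F(1)
manip.servo_line(c+[0,0,.0376],vel=.02); print(F(1)-f0,manip.current_tool_pos()[2])
effector.open_jaws(); manip.sleep(.2); print(manip.current_finger_gap(),F(1)-f0)
manip.servo_line(c+[0,0,.06],vel=.05)
manip.servo_line(c+[0,0,.16],vel=.12)
manip.servo_line(c+[-.03,.25,.25],vel=.2); manip.sleep(.2)
print(manip.current_clock())
im=avg('side',2); t=avg('top',2); cv2.imwrite('pics/s3.png',im); cv2.imwrite('pics/t3.png',t)
cr=lambda im,x,y,w,h,k: cv2.resize(im[y:y+h,x:x+w],None,fx=k,fy=k,interpolation=cv2.INTER_CUBIC)
cv2.imwrite('pics/d7.png',np.hstack([cr(im,310,200,80,80,5),cr(t,325,165,80,80,5)]))
E
```

```text
[-0.24996757  0.65463167  0.64055492] 0.037731747330710205
0.0915818252159879 [ 1.62451576  0.0867341  -2.89723805]
46.8917
```

View pics/d7.png

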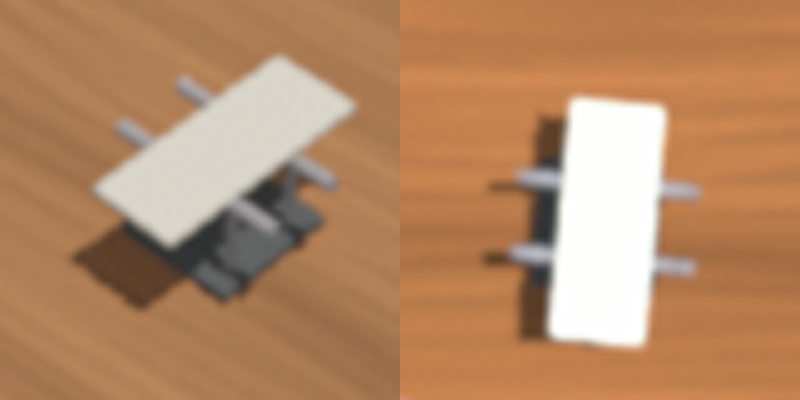

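```bash
python3 - <<'E'
from h import *
for n,th in(('top',200),('side',175)):
    im=cv2.imread(f'pics/{n[0]}3.png'); m=((im[:,:,0]>th)*255).astype(np.uint8)
    p0=proj(n,[SX,SY,.058])[0].astype(int); k,l,st,cen=cv2.connectedComponentsWithStats(m); i=l[p0[1],p0[0]]
    c=max(cv2.findContours((l==i).astype(np.uint8),0,1)[0],key=cv2.contourArea)[:,0].astype(float)
    W=np.array([ray(n,u,v,.058) for u,v in c]); r=cv2.minAreaRect((W[:,:2]*1000).astype(np.float32))
    d=np.array(r[0])/1000-[SX,SY]; ex,ey,_=axes(SYAW,0)
    print(n,'size',r[1],'ang',r[2],'stand yaw',np.degrees(SYAW),'off mm',d@ex[:2]*1e3,d@ey[:2]*1e3)
E
```

```text
top size (55.380882263183594, 131.61830139160156) ang 84.78325653076172 stand yaw -3.9763270982079133 off mm 0.31307747221513976 -1.0380029107259754
side size (50.473907470703125, 128.4019317626953) ang 85.25401306152344 stand yaw -3.9763270982079133 off mm 0.2459941659305238 0.6285628343511297
```

```bash
python3 -c "
from bench import manip
manip.hand_in(); print(manip.current_clock())"
```

```text
the job is handed in; nothing more can be done
the job is handed in; nothing more can be done
```

The white plate is lying on the two bars of the drying stand, and the job is handed in. The robot clock read about 47 s at the last check, against the 72 s limit.

- **Slide:** I dragged the plate along the channel with 5 to 10 N on its top until about 42 mm stuck out past the open end. The finger slipped on the plate by 20 to 30% of the travel. I raised the pressure slightly and tracked the plate's front edge with the cameras.
- **Pinch and lift:** I pinched it across its width at 12 N and lifted it off square to the channel slope.
- **Placing:** I lowered it onto the bars until I felt about 4 N, opened the jaws and backed the arm clear.

**Last checks:**
- **Centring:** the plate is within about 0.3 mm of centre along its length and 1 mm across. On the crosswise offset the top camera says -1.0 mm and the side camera +0.6 mm, so they disagree slightly.
- **Squareness:** it is about 1° off square to the bars, which is close to what the measurement can resolve.
- **Not checked:** I could not see the plate's tilt while it was held, but contact came at the height expected for a level plate. I did not re-measure the other things on the bench, but saw no contact with them.

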